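Lift the pantry carrier that holds the tall canister and keep it level

TASK

Two identical wooden carriers stand on the pantry counter; find the one with the tall canister in it, take it by its bar handle and lift it about 10 cm straight up, clear of the counter, with its load and without tipping it. Hold it there still and level for at least three seconds and finish while still holding it up: do not put it down or let go. Leave the other carrier and everything else on the counter where they are.

Things in the scene. Friction and masses are not known exactly. Their poses are not given: they have to be found in the camera images.
- carrier_a: Wooden carrier, a and b identical, loose, 0.30 kg empty: open box 210 (x) x 100 (y) mm, walls 60 mm high, 6 mm thick; a divider makes two pockets centred at x = -51 and +51 mm, one canister in each. End posts, 12 mm thick, 40 mm wide, rise to 212 mm at x = +-99 mm and carry the handle, a straight bar along x. Origin: centre of the underside; z up.
- carrier_b: Wooden carrier, a and b identical, loose, 0.30 kg empty: open box 210 (x) x 100 (y) mm, walls 60 mm high, 6 mm thick; a divider makes two pockets centred at x = -51 and +51 mm, one canister in each. End posts, 12 mm thick, 40 mm wide, rise to 212 mm at x = +-99 mm and carry the handle, a straight bar along x. Origin: centre of the underside; z up.
- carrier_a_bar (a point): Middle of that carrier's handle bar, axes as the carrier's. The wooden bar runs along x, 186 mm long between the end posts, 20 mm wide (y), 24 mm tall (z), rectangular; this point is at its centre, 200 mm above the carrier's underside. Carrier a.
- carrier_b_bar (a point): Middle of that carrier's handle bar, axes as the carrier's. The wooden bar runs along x, 186 mm long between the end posts, 20 mm wide (y), 24 mm tall (z), rectangular; this point is at its centre, 200 mm above the carrier's underside. Carrier b.
- tall_canister: White ceramic canister with wooden lid, 80 mm diameter, 145 mm tall, full, about 0.48 kg (within 15 percent), the only tall one. It stands in a pocket of one carrier, its underside 6 mm above the carrier's, its top 37 mm below the bar; that carrier balances about 24 mm from the bar's middle towards it. Origin: centre of the underside.
- short_canister_1: Short white ceramic canister with wooden lid, 80 mm diameter, 70 mm tall, nearly empty, about 0.08 kg (within 15 percent); stands in one of the four carrier pockets. Origin: centre of the underside.
- short_canister_2: Short white ceramic canister with wooden lid, 80 mm diameter, 70 mm tall, nearly empty, about 0.08 kg (within 15 percent); stands in one of the four carrier pockets. Origin: centre of the underside.
- short_canister_3: Short white ceramic canister with wooden lid, 80 mm diameter, 70 mm tall, nearly empty, about 0.08 kg (within 15 percent); stands in one of the four carrier pockets. Origin: centre of the underside.
- bottle: Bystander: corked glass bottle, 60 mm diameter, 190 mm tall, between the carriers. Origin: centre of the underside.
- clip_jar: Bystander: glass clip-top jar, 90 mm diameter, 110 mm tall, beyond the carriers. Origin: centre of the underside.
- small_jar: Bystander: small glass jar with wooden lid, 68 mm diameter, 90 mm tall, at the left. Origin: centre of the underside.
- apple: Bystander: green apple, 74 mm diameter, 66 mm tall, on the robot's side of the carriers. Origin: centre of the underside.
- bowl: Bystander: white bowl, 130 mm diameter, 55 mm tall, at the right. Origin: centre of the underside.
Mind the look-alikes: they are no part of the job. Leave any red look-alike of the carrier_b alone.

How it is judged:
By the outcome, as a careful person would: the job done as asked, in the order asked, and still so for the second after the job is handed in, while the arm keeps its last pose, push and grip.
It also fails if it takes over 40 s, if anything falls off the work surface, if the arm or the gripper's body presses on something with over 40 N, if the wrist force passes 120 N, or if a joint passes its speed limit or range.

ROBOT

A 6-joint arm with a two-finger parallel gripper is mounted at the origin on the work surface. World frame = base frame: x ahead of the robot, y to its left, z up, the work surface at z = 0. Lengths are in m, angles in degrees, forces in N, time in s.
With the tool pointing down it reaches from about 0.275 to 0.825 m from the base axis. Payload 5.2 kg.
Tool frame: the origin (TCP) lies midway between the tips of the shut fingers; the grasp point (between the pads) lies r.grasp_offset behind it (r.grasp_offset is the distance from the TCP to the grasp point, in m); z points along the fingers, y is the line along which they close (so a half turn about z gives the same grasp; the last joint's range is limited). The gripper opens to 93 mm and grips with 3 to 60 N. Pads are 15 mm wide; open, the fingers measure 128 mm over their backs; the gripper's body (75 mm by 188 mm) begins 65 mm behind the grasp point.
Start: joints at [-88.339, 14.817, 87.949, -0, 77.235, -11.62], TCP at [0.126, -0.535, 0.219] pointing down, gripper open.
Joint ranges: [-179.93, 179.93], [-52.35, 119.4], [10.71, 147.94], [-69.91, 249.91], [12.55, 155.21], [-178.61, 178.61]. Speed limits (degrees/s): [147.25, 147.25, 180, 180, 180, 180].

INTERFACE

Orientations are given as [roll, pitch, yaw] about the fixed x, y, z axes, in that order (R = Rz(yaw) Ry(pitch) Rx(roll)).
In Python, from bench import r gives the robot as it stands.
- The arm moves only by the tool move_arm, never from a script. Its argument "moves" is a list that holds one entry, the list of rows, each a list of 5 numbers: the shift along the tool's x, y, z in m, then the turn about the tool's z in rad, then the closure, from 0 (fully open) to 1 (shut). A call has 1 to 5 rows; each row is the pose to reach, as a shift and turn from the pose commanded when the call began, along the tool's axes at that moment; what a row does not reach only later rows make up. A row lasts 1/8 s, in which the tool goes at most 62.5 mm and 10.7 degrees, less where a joint would pass 70% of its speed; a pose out of reach is approached as far as the arm can. A call with a gripper value outside its range is refused whole. The fingers move at their own pace and stop on an object; "force" is the grip in N (left out, the last holds). Time passes only in rows, so rows that repeat a pose let the fingers close. It gives the time, the measured TCP pose, the force, the opening and the grip force at its end, in the units of the state.
- r.state(): the state, without advancing time (a new reading comes with each control period).
- r.grab_frame(name): name is "scene" or "top" or "wrist"; returns the picture (400x640x3 uint8, blue, green, red); there is no depth.
- r.get_calibration(name): a dict with "mtx" (3x3 intrinsics, pixels), "k1" (the pictures are not rectified: a ray, as slopes to the right and down, at radius r is drawn at 1 + k1 r^2 times it, then the intrinsics apply), "T" (4x4, takes a point from camera to world coordinates); the wrist camera has in their place "mount" (4x4, takes a point from camera to tool coordinates, whose origin is the TCP and whose axes are the flange's). Camera axes: x right, y up, looking along -z (the intrinsics and any distortion apply to the point x, -y, -z); pixel columns grow to the right and rows downward; lengths in m; the calibration is good to about 2 mm. A picture is of the moment at which its call begins: read the wrist's pose just before it. get_calibration takes no time and is no camera call.
- r.job_done(): hands the job in; it is judged then, once.
The state is a dict: "time": time; "joint_positions": joint angles; "qvel": joint speeds; "joint_efforts": joint torques, N m; "eef_pos": TCP position; "tool_rot": TCP orientation; "contact_force": force on the tool from outside, world axes, zero at the start; "ft_torque": the same for the moment, N m; "gripper_width": finger opening in m; "grasp_force": force on a finger pad.
Only numpy, scipy, OpenCV 4.12 (cv2) and the standard library are available. Lean on these libraries where they do the work, as an engineer would, in place of code of your own. Each camera call takes 0.05 s, during which the arm holds its last target. There are 200 camera calls.

## Working session

There is one attempt and no reset: what is moved stays moved. The work goes in short steps, Python scripts to look and compute and a tool call to move; the robot and the scene stay as the last step left them, time stands still between calls to the robot, and variables do not carry over. Pictures are saved under pics/ and viewed, at most 10 in all, crops included, and the job is handed in when it is done.

Besides the shell and the picture viewer there is one more tool, called after "Request:" as name([rows], argument=value, ...), one row to a line, values as JSON. move_arm: Moves the arm, as the interface text tells. Its arguments: {"type":"object","properties":{"moves":{"type":"array","items":{"type":"array","items":{"type":"array","items":{"type":"number"}}}},"force":{"type":"number"}},"required":["moves"]}

```bash
mkdir -p pics; python3 - <<'E'
from bench import r
import cv2
s=r.state();print(s['eef_pos'],s['tool_rot'],s['gripper_width'],s['time'],r.grasp_offset)
for n in('scene','top'):
    cv2.imwrite(f'pics/{n}0.png',r.grab_frame(n));c=r.get_calibration(n);print(n,c)
print(r.get_calibration('wrist'))
E
```

```text
[ 0.12633294 -0.53472882  0.21782134] [-1.79897249e+02 -1.85937155e-02  1.32806219e+01] 0.09274299041272668 0.0 0.0188
scene {'mtx': array([[457.657902  ,   0.        , 314.08552729],
       [  0.        , 457.657902  , 201.31523233],
       [  0.        ,   0.        ,   1.        ]]), 'k1': -0.07478062104673264, 'T': array([[-0.1502449 , -0.85387524,  0.49832073,  1.29566689],
       [ 0.98854955, -0.12260788,  0.08796081,  0.15182187],
       [-0.01400951,  0.50583039,  0.86251919,  1.47249457],
       [ 0.        ,  0.        ,  0.        ,  1.        ]])}
top {'mtx': array([[493.28187226,   0.        , 316.12262525],
       [  0.        , 493.28187226, 205.80689512],
       [  0.        ,   0.        ,   1.        ]]), 'k1': -0.06066706772925248, 'T': array([[ 0.01977731,  0.99016707, -0.13848476,  0.28765865],
       [-0.99964977,  0.02201968,  0.01467875,  0.01806866],
       [ 0.0175838 ,  0.13814596,  0.99025578,  1.81772896],
       [ 0.        ,  0.        ,  0.        ,  1.        ]])}
{'mtx': array([[289.5665219 ,   0.        , 317.94652774],
       [  0.        , 289.5665219 , 196.60963645],
       [  0.        ,   0.        ,   1.        ]]), 'k1': 0.01724546321373786, 'mount': array([[ 8.55826234e-04,  9.61049175e-01,  2.76376103e-01,
         7.78538607e-02],
       [ 9.99999590e-01, -9.04517016e-04,  4.86997596e-05,
        -3.63353918e-04],
       [ 2.96789752e-04,  2.76375948e-01, -9.61049555e-01,
        -1.66787705e-01],
       [ 0.00000000e+00,  0.00000000e+00,  0.00000000e+00,
         1.00000000e+00]])}
```

View pics/scene0.png

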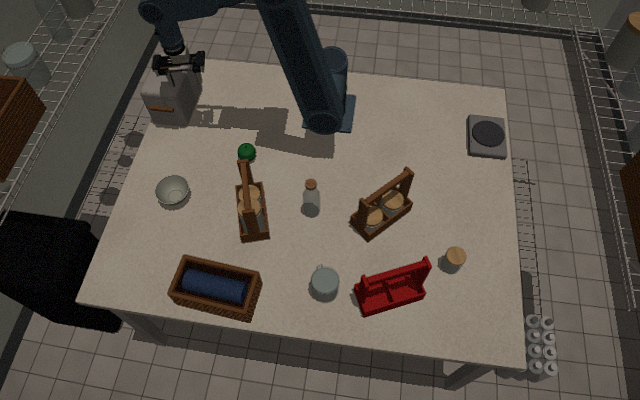

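View pics/top0.png

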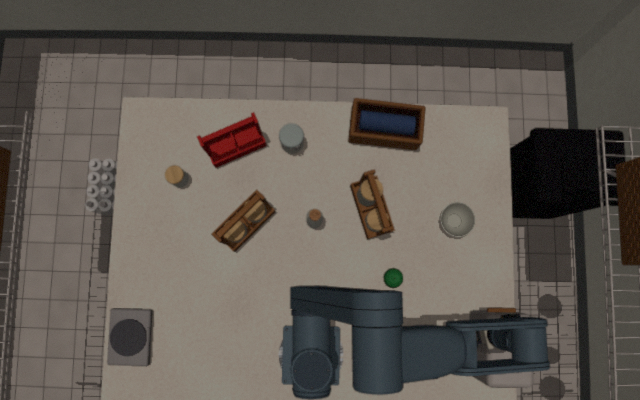

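The scene view shows wooden carrier R at (252,203), wooden carrier L at (382,205), a red look-alike at (392,287), a bottle at (312,198), and the apple at (247,152). In the top view R is at (372,205), L at (245,220) and red at (233,140). Next I'll crop both wooden carriers to see which holds the tall canister.

```bash
python3 - <<'E'
import cv2,numpy as np
s=cv2.imread('pics/scene0.png');t=cv2.imread('pics/top0.png')
def c(i,x,y,w=76,h=56):return cv2.resize(i[y-h:y+h-0,x-w:x+w][:, :],(400,295),interpolation=cv2.INTER_CUBIC)
o=np.vstack([np.hstack([c(s,252,203),c(s,382,205)]),np.hstack([c(t,372,205),c(t,245,220)])])
cv2.imwrite('pics/crop0.png',cv2.convertScaleAbs(o,alpha=1.6))
E
```

```text
(no output)
```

View pics/crop0.png

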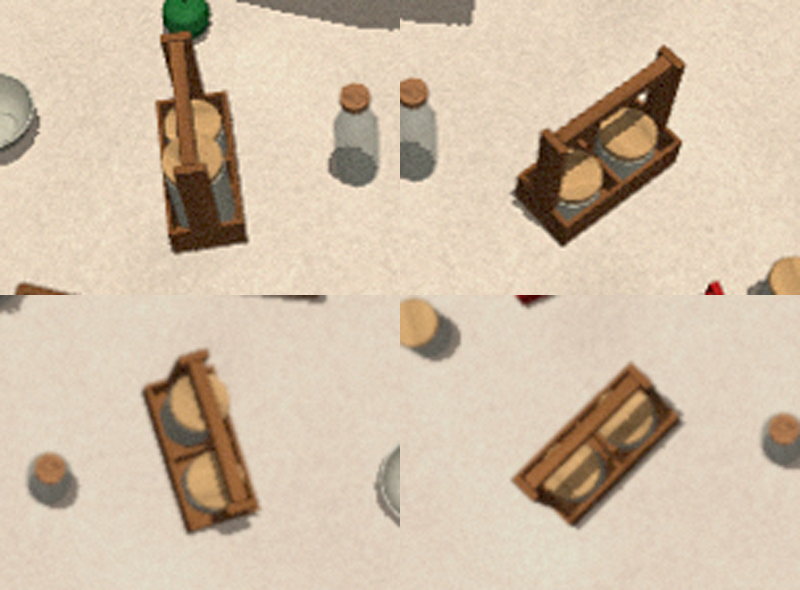

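R holds the tall canister: in the upper-left crop its lid at (192,158) stands well above the other one, in the pocket away from the robot. L (upper right) has two short ones. The candidates were R, L and the red one, and I'm taking R. I'll triangulate the ends of its bar.

```bash
cat >h.py <<'E'
import numpy as np,cv2
from bench import r
from scipy.spatial.transform import Rotation as R
def tool():
    s=r.state();T=np.eye(4);T[:3,:3]=R.from_euler('xyz',s['tool_rot'],degrees=True).as_matrix();T[:3,3]=s['eef_pos'];return T
def ray(n,p,Tt=None):
    c=r.get_calibration(n);T=c['T'] if n!='wrist' else (tool() if Tt is None else Tt)@c['mount']
    u=cv2.undistortPoints(np.array([[p]],float),c['mtx'],np.array([c['k1'],0,0,0.]))[0,0]
    d=T[:3,:3]@[u[0],-u[1],-1];return T[:3,3],d/np.linalg.norm(d)
def plane(n,p,z,Tt=None):
    o,d=ray(n,p,Tt);return o+d*(z-o[2])/d[2]
def tri(a,b):
    A=np.zeros((3,3));y=np.zeros(3)
    for o,d in(a,b):
        P=np.eye(3)-np.outer(d,d);A+=P;y+=P@o
    x=np.linalg.solve(A,y);return x,[np.linalg.norm(np.cross(x-o,d)) for o,d in(a,b)]
E
python3 - <<'E'
from h import *
A=tri(ray('scene',(243.7,161.4)),ray('top',(388.4,227)));B=tri(ray('scene',(250.1,211)),ray('top',(370,172)))
print(A,B);d=B[0]-A[0];print(np.linalg.norm(d),np.degrees(np.arctan2(d[1],d[0])))
for n,p in(('bottle',(315,213)),('apple',(393,277))):print(n,plane('top',p,.1))
m=(A[0]+B[0])/2+d/np.linalg.norm(d)*.024;T=tool();print(m,T[:3,:3].T@(m-T[:3,3]));print(T)
E
```

```text
(array([ 0.44652729, -0.24022133,  0.21164704]), [np.float64(0.004075840003136061), np.float64(0.004075840003136136)]) (array([ 0.62962717, -0.17821922,  0.20784985]), [np.float64(0.00516247992421469), np.float64(0.005162479924214776)])
0.19335006228913346 18.707360546427232
bottle [ 0.50230903 -0.00395845  0.1       ]
apple [ 0.28471739 -0.27874392  0.1       ]
[ 0.5608049  -0.20152413  0.20927711] [ 0.49940325 -0.22453241  0.0091509 ]
[[ 9.73251259e-01  2.29743293e-01 -7.84236638e-05  1.26345593e-01]
 [ 2.29743116e-01 -9.73249957e-01  1.61946870e-03 -5.34799565e-01]
 [ 2.95736244e-04 -1.59416725e-03 -9.99998686e-01  2.17922365e-01]
 [ 0.00000000e+00  0.00000000e+00  0.00000000e+00  1.00000000e+00]]
```

Request:
move_arm([
  [[0,0,-0.06,0,0],[0.03,-0.01,-0.12,0,0],[0.08,-0.03,-0.15,0,0],[0.13,-0.06,-0.15,0,0],[0.18,-0.085,-0.15,0,0]],
])

```text
time: 0.72
eef_pos: [0.2832, -0.4098, 0.3691]
tool_rot: [180.0, -0.0, 13.3]
contact_force: [0.5, -1.2, -0.4]
gripper_width: 0.0929
grasp_force: 0.0
```

Request:
move_arm([
  [[0.05,-0.02,0,0,0],[0.1,-0.045,0,0,0],[0.15,-0.07,0,0,0],[0.2,-0.09,0,-0.05,0],[0.23,-0.105,0,-0.09,0]],
])

```text
time: 1.35
eef_pos: [0.4833, -0.2542, 0.368]
tool_rot: [-179.9, 0.0, 18.6]
contact_force: [0.6, -0.7, 0.1]
gripper_width: 0.0929
grasp_force: 0.0
```

```bash
python3 - <<'E'
from h import *
T=tool();cv2.imwrite('pics/w1.png',r.grab_frame('wrist'));np.save('T1.npy',T);s=r.state();print(s['eef_pos'],s['tool_rot'],s['time'])
E
```

```text
[ 0.48537467 -0.25198172  0.36785231] [-1.79855302e+02 -1.17897234e-01  1.88365882e+01] 1.4
```

View pics/w1.png

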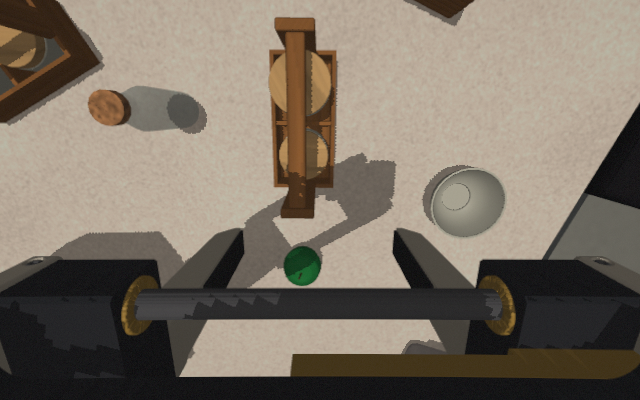

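The wrist view shows the bar running from the far post's top end (295,18) to the near post's (297,217), about vertical in the image. The tall lid is at (300,83), the short lid at (303,153) and the bottle at (110,107). I'll move over the bar and take a second view for height.

```bash
python3 - <<'E'
from h import *
T=np.load('T1.npy');A=plane('wrist',(297,217),.212,T);B=plane('wrist',(295,18),.212,T);d=B-A;L=np.linalg.norm(d);print(A,B,L,np.degrees(np.arctan2(d[1],d[0])))
m=(A+B)/2+d/L*.024;print((A+B)/2,m,T[:3,:3].T@(m-T[:3,3]))
E
```

```text
[ 0.43724213 -0.24313674  0.212     ] [ 0.63428863 -0.17895254  0.212     ] 0.20723642489074945 18.042049308319612
[ 0.53576538 -0.21104464  0.212     ] [ 0.55858529 -0.20361148  0.212     ] [ 0.08751595 -0.02374467  0.15604416]
```

Request:
move_arm([
  [[0.03,-0.012,0,0,0],[0.05,-0.022,0,0.01,0],[0.05,-0.022,0,0.01,0],[0.05,-0.022,0,0.01,0]],
])

```text
time: 1.9
eef_pos: [0.5217, -0.2199, 0.3684]
tool_rot: [-180.0, 0.0, 17.9]
contact_force: [-0.2, -0.2, 0.6]
gripper_width: 0.093
grasp_force: 0.0
```

```bash
python3 - <<'E'
from h import *
T=tool();cv2.imwrite('pics/w2.png',r.grab_frame('wrist'));np.save('T2.npy',T);print(T[:3,3])
E
```

```text
[ 0.52172518 -0.2198837   0.36835414]
```

View pics/w2.png

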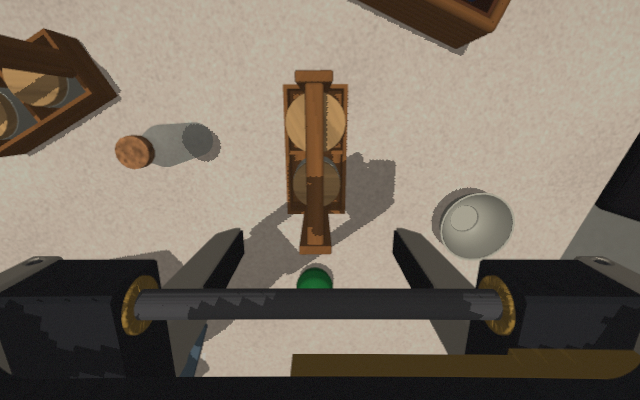

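In the second view the bar is centred and vertical, from (314,70) to (316,254). The tall lid is at (316,122), at the far end.

```bash
python3 - <<'E'
from h import *
T1=np.load('T1.npy');T=np.load('T2.npy')
print([tri(ray('wrist',p,T1),ray('wrist',q,T)) for p,q in(((297,217),(316,254)),((295,18),(314,70)))])
print([tri(ray('top',p),ray('wrist',q,T)) for p,q in(((388.4,227),(316,254)),((370,172),(314,70)))])
A=plane('wrist',(316,254),.212,T);B=plane('wrist',(314,70),.212,T);d=B-A;L=np.linalg.norm(d);print(A,B,L,np.degrees(np.arctan2(d[1],d[0])))
m=(A+B)/2+d/L*.024;print((A+B)/2,m,T[:3,:3].T@(m-T[:3,3]))
E
```

```text
[(array([ 0.44094452, -0.24292076,  0.22145718]), [np.float64(0.00027993920854772606), np.float64(0.00027993920854776455)]), (array([ 0.63524338, -0.17841403,  0.20820164]), [np.float64(8.822067906725874e-05), np.float64(8.822067906725561e-05)])]
[(array([ 0.44549009, -0.2415261 ,  0.23018854]), [np.float64(0.0002687118129780961), np.float64(0.0002687118129782001)]), (array([ 0.63115005, -0.18052811,  0.21917173]), [np.float64(0.003160982919991003), np.float64(0.003160982919990995)])]
[ 0.43648819 -0.24454553  0.212     ] [ 0.63484395 -0.17868091  0.212     ] 0.20900515666102273 18.36889903090227
[ 0.53566607 -0.21161322  0.212     ] [ 0.5584432  -0.20405001  0.212     ] [ 0.03993659 -0.00376405  0.15632158]
```

Request:
move_arm([
  [[0.025,-0.003,0.05,-0.008,0],[0.04,-0.004,0.09,-0.008,0],[0.04,-0.004,0.12,-0.008,0],[0.04,-0.004,0.155,-0.008,0],[0.04,-0.004,0.175,-0.008,0]],
])

```text
time: 2.58
eef_pos: [0.5576, -0.2039, 0.1916]
tool_rot: [-179.9, 0.1, 18.3]
contact_force: [0.3, -0.2, 0.4]
gripper_width: 0.0929
grasp_force: 0.0
```

Request:
move_arm([
  [[0,0,0.007,0,0],[0,0,0.013,0,0],[0,0,0.013,0,0],[0,0,0.013,0,0]],
])

```text
time: 3.08
eef_pos: [0.5595, -0.2037, 0.1816]
tool_rot: [179.9, -0.1, 18.3]
contact_force: [0.0, 0.7, 0.5]
gripper_width: 0.0931
grasp_force: 0.0
```

```bash
python3 - <<'E'
from h import *
print(tool()[:3,3]);w=r.grab_frame('wrist');t=r.grab_frame('scene')[130:260,180:340]
cv2.imwrite('pics/w3.png',np.vstack([w[100:,60:580],cv2.resize(t,(520,290),interpolation=cv2.INTER_CUBIC)]))
E
```

```text
[ 0.55947981 -0.20371282  0.18156505]
```

View pics/w3.png

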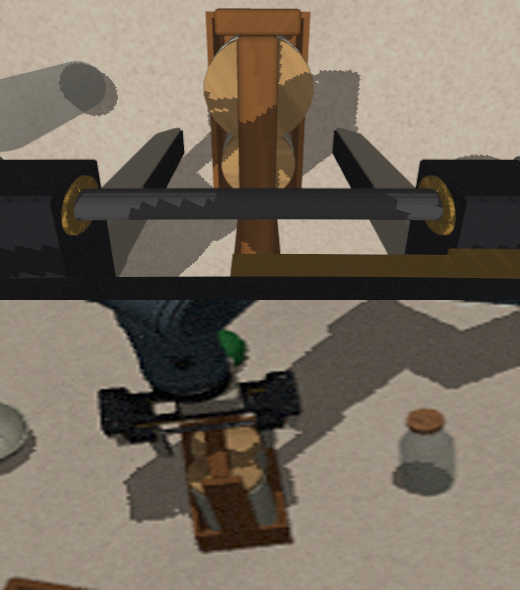

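The bar, at column 258, is midway between the fingertips at (183,133) and (333,133). I'll close on it.

Request:
move_arm([
  [[0,0,0,0,0.7],[0,0,0,0,0.85],[0,0,0,0,1],[0,0,0,0,1],[0,0,0,0,1]],
], force=50)

```text
time: 3.8
eef_pos: [0.5591, -0.2034, 0.1806]
tool_rot: [-180.0, -0.0, 18.3]
contact_force: [-0.2, 1.2, 0.2]
gripper_width: 0.0476
grasp_force: 0.0
```

Request:
move_arm([
  [[0,0,0,0,1],[0,0,0,0,1],[0,0,0,0,1]],
])

```text
time: 4.18
eef_pos: [0.559, -0.2033, 0.1806]
tool_rot: [-180.0, 0.0, 18.3]
contact_force: [-0.3, 0.4, 1.3]
gripper_width: 0.0197
grasp_force: 50.0
```

Gripped at 19.7 mm with 50 N. I'll lift slightly and check the moment.

Request:
move_arm([
  [[0,0,-0.003,0,1],[0,0,-0.007,0,1],[0,0,-0.012,0,1],[0,0,-0.015,0,1],[0,0,-0.015,0,1]],
])

```text
time: 4.8
eef_pos: [0.5593, -0.2035, 0.196]
tool_rot: [180.0, -0.0, 18.3]
contact_force: [0.1, 0.6, -7.9]
gripper_width: 0.0198
grasp_force: 50.0
```

```bash
python3 - <<'E'
from h import *
s=r.state();T=tool();print(s['contact_force'],s['ft_torque'],T[:3,:3].T@s['ft_torque'],s['gripper_width'],T[:3,3])
w=r.grab_frame('wrist');t=r.grab_frame('scene')[130:260,180:340]
cv2.imwrite('pics/w4.png',np.vstack([w[100:,60:580],cv2.resize(t,(520,290),interpolation=cv2.INTER_CUBIC)]))
E
```

```text
[ 0.11447598  0.63954561 -7.92535149] [0.00607759 0.01014869 0.00464649] [ 0.00896201 -0.0077214  -0.00464599] 0.0197861096551665 [ 0.55925928 -0.20350691  0.19599562]
```

View pics/w4.png

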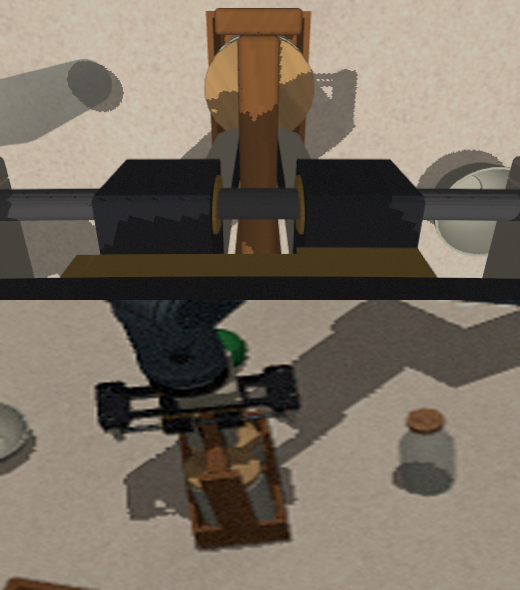

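The full weight (7.9 N) is carried with a moment near zero. In the wrist image the far post's top is still at (258,20), so the carrier hangs level. I'll lift the rest of the way.

Request:
move_arm([
  [[0,0,-0.006,0,1],[0,0,-0.015,0,1],[0,0,-0.026,0,1],[0,0,-0.037,0,1],[0,0,-0.048,0,1]],
])

```text
time: 5.52
eef_pos: [0.5592, -0.2034, 0.2448]
tool_rot: [180.0, -0.0, 18.3]
contact_force: [0.0, -0.1, -8.4]
gripper_width: 0.02
grasp_force: 50.0
```

Request:
move_arm([
  [[0,0,-0.011,0,1],[0,0,-0.021,0,1],[0,0,-0.03,0,1],[0,0,-0.035,0,1],[0,0,-0.037,0,1]],
])

```text
time: 6.15
eef_pos: [0.5591, -0.2034, 0.2809]
tool_rot: [180.0, -0.0, 18.3]
contact_force: [0.2, -0.6, -7.8]
gripper_width: 0.0194
grasp_force: 50.0
```

Request:
move_arm([
  [[0,0,0,0,1],[0,0,0,0,1],[0,0,0,0,1],[0,0,0,0,1],[0,0,0,0,1]],
])

```text
time: 6.78
eef_pos: [0.5591, -0.2034, 0.2806]
tool_rot: [-180.0, 0.0, 18.3]
contact_force: [-0.0, 0.3, -7.9]
gripper_width: 0.0192
grasp_force: 50.0
```

```bash
python3 - <<'E'
from h import *
s=r.state();T=tool();print(s['time'],s['contact_force'],T[:3,:3].T@s['ft_torque'],s['gripper_width'],T[:3,3])
w=r.grab_frame('wrist');t=r.grab_frame('scene')[130:260,180:340]
cv2.imwrite('pics/w5.png',np.vstack([w[100:,60:580],cv2.resize(t,(520,290),interpolation=cv2.INTER_CUBIC)]))
E
```

```text
6.775 [-0.02334307  0.31687803 -7.88060988] [-0.03958271  0.0203718   0.03805477] 0.0192267467540689 [ 0.55906133 -0.20341695  0.28060108]
```

View pics/w5.png

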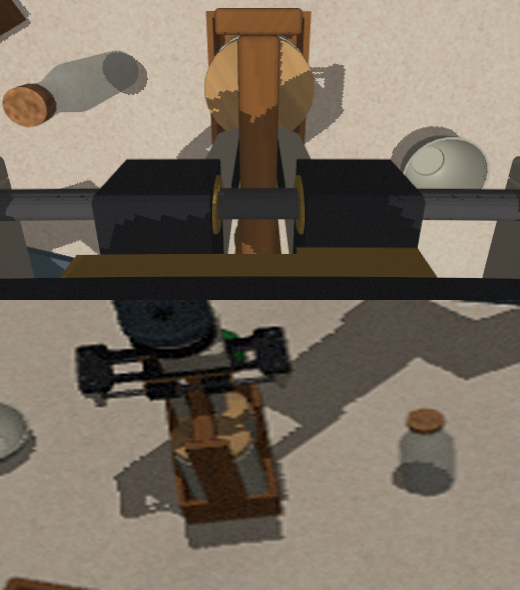

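The carrier is 10 cm up and level: the far post is still at (258,20), its shadow is detached, and the bottle and bowl haven't moved. Now I'll hold for at least 3 s.

Request:
move_arm([
  [[0,0,0,0,1],[0,0,0,0,1],[0,0,0,0,1],[0,0,0,0,1],[0,0,0,0,1]],
])

```text
time: 7.5
eef_pos: [0.5591, -0.2034, 0.2807]
tool_rot: [-180.0, -0.0, 18.3]
contact_force: [0.3, 0.1, -7.9]
gripper_width: 0.0194
grasp_force: 50.0
```

Request:
move_arm([
  [[0,0,0,0,1],[0,0,0,0,1],[0,0,0,0,1],[0,0,0,0,1],[0,0,0,0,1]],
])

```text
time: 8.12
eef_pos: [0.5591, -0.2035, 0.2807]
tool_rot: [180.0, 0.0, 18.3]
contact_force: [-0.3, 0.3, -8.5]
gripper_width: 0.0196
grasp_force: 50.0
```

Request:
move_arm([
  [[0,0,0,0,1],[0,0,0,0,1],[0,0,0,0,1],[0,0,0,0,1],[0,0,0,0,1]],
])

```text
time: 8.75
eef_pos: [0.5591, -0.2034, 0.2807]
tool_rot: [180.0, -0.0, 18.3]
contact_force: [0.4, -0.4, -8.1]
gripper_width: 0.0197
grasp_force: 50.0
```

Request:
move_arm([
  [[0,0,0,0,1],[0,0,0,0,1],[0,0,0,0,1],[0,0,0,0,1],[0,0,0,0,1]],
])

```text
time: 9.38
eef_pos: [0.5591, -0.2034, 0.2807]
tool_rot: [180.0, -0.0, 18.3]
contact_force: [0.6, 0.3, -8.3]
gripper_width: 0.0202
grasp_force: 50.0
```

Request:
move_arm([
  [[0,0,0,0,1],[0,0,0,0,1],[0,0,0,0,1],[0,0,0,0,1],[0,0,0,0,1]],
])

```text
time: 10.0
eef_pos: [0.5591, -0.2034, 0.2807]
tool_rot: [-180.0, -0.0, 18.3]
contact_force: [-0.8, -0.1, -8.0]
gripper_width: 0.0197
grasp_force: 50.0
```

Request:
move_arm([
  [[0,0,0,0,1],[0,0,0,0,1],[0,0,0,0,1],[0,0,0,0,1],[0,0,0,0,1]],
])

```text
time: 10.62
eef_pos: [0.5591, -0.2034, 0.2807]
tool_rot: [-180.0, -0.0, 18.3]
contact_force: [0.1, 0.0, -8.1]
gripper_width: 0.0197
grasp_force: 50.0
```

```bash
python3 - <<'E'
from bench import r
s=r.state();print(s['time'],s['eef_pos'],s['contact_force'],s['grasp_force'],s['gripper_width'])
if s['contact_force'][2]<-6 and s['grasp_force']>40: print(r.job_done())
E
```

```text
10.625 [ 0.55907799 -0.20342279  0.28065129] [ 0.07743517  0.02273948 -8.05622525] 49.99482214450836 0.01967820441263347
the job is handed in; nothing more can be done
None
```

The carrier with the tall canister is lifted about 10 cm by its bar; I held it still and level for over 4 s and handed the job in at 10.6 s, still holding it.

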